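# Load the red vial and set the light shield to 35 degrees

## Task

Take the red-capped vial out of the sloped bin and lay it lengthways on the two white rails over the blue pad in the grey tray, in the middle of the pad. Once it lies there and you have let go, fold the tray's amber light-shield cover down from its open position to the red mark on the arc, 35 degrees above level, and leave it standing there. Leave the other three vials, the bottle, the small carton and the blue rack where they are.

Things in the scene. Friction and masses are not known exactly. Their poses are not given: they have to be found in the camera images.
- vial_red: Clear vial with red cap and white label, a cylinder 18 mm in diameter and 80 mm long (cap included), 20 to 40 g. Origin at its centre, x along its length from the cap (at -x) to the bottom end. It starts lying in one of the bin's three bays, its cap at the low front end.
- vial_green: The same vial with a green cap, in another bay of the bin; leave it.
- vial_yellow: The same vial with a yellow cap, in another bay of the bin; leave it.
- vial_white: The same vial with a white cap, already lying in the tray on the pair of rails that has no blue pad; leave it.
- bin: Fixed bin, 244 mm wide (y), origin under its middle on the bench, low front lip at x = -67 mm, back at x = 65. Its floor rises at 35 degrees towards +x. Three bays at y = -76, 0, 76 mm, each 74 mm wide between 14 mm high blue dividers, lip 15 mm. A vial lies up the slope on two rails in mid-bay, axis 15 mm above the sloping floor, centre at x = -40, z = 58 mm.
- bin_rail (a point): Middle of the lower front edge of the blue label rail over the bin: 26 mm to -x of the bin's origin, 135 mm above the bench. The rail is 14 mm high, runs back 36 mm from here and spans the bin's whole width (248 mm) on side arms. It bars a vertical gripper from a vial's middle: lean the tool back towards the robot, square to the slope.
- station: Fixed grey tray, 140 (x) by 160 mm (y), origin under its middle on the bench; walls 5 mm thick, rim 45 mm high, inner floor 20 mm high. Two cradles at y = -34 and 34 mm, centred at x = -12 mm: each two white rails along x, 100 mm long, 7.5 mm high, 10 mm apart. Cover hinged on the far (+x) rim. A white quarter arc, radius 60 mm about the hinge, stands at y = 88 mm with a red mark at 35 degrees.
- pad: Blue pad, 100 (x) by 50 (y) by 2 mm, fixed to the tray's floor under the free cradle; origin at the centre of its underside, x along the rails. A vial laid in place has its centre 15 mm above this origin.
- cover (a joint): Angle in rad of the amber cover: 0 lies shut on the rim, 1.571 stands upright, limit 1.95. It starts between 1.35 and 1.85. To be set to 35 degrees (0.611). A stiff hinge: it stays wherever it is left and takes about 2 to 3 N at the bar. The cover is a plate 130 mm from hinge to edge, 160 mm wide, 5 mm thick.
- cover_bar (a point): Middle of the cover's black round grip bar, 12 mm in diameter, parallel to the hinge, 155 mm from it and 19 mm clear of the plate's edge, free over 94 mm between its two lugs.
- cover_hinge (a point): Middle of the hinge line: 70 mm to +x of the tray's origin, 48 mm above the bench; axes as the tray's, the hinge runs along y.
- bottle: Amber bottle standing, 48 mm in diameter, 120 mm high; bystander.
- carton: Small white and blue carton, 75 by 50 by 45 mm; bystander.
- rack: Small open blue rack, 90 by 50 by 35 mm; bystander.
There are look-alikes about, which are no part of the job. What is shaped like the vial_red but pink or turquoise is not meant.

How it is judged:
On the way, in this order (a step that is already met when the one before it is completed fails the run):
1. the red vial lies on the rails over the blue pad, let go (x of vial_red in the frame of pad between -0.018 and 0.018 m and y of vial_red in the frame of pad between -0.006 and 0.006 m and z of vial_red in the frame of pad between 0.01 and 0.02 m and angle between the x axis of vial_red and the x axis of pad, either way round below 0.15 rad and contact force between vial_red and the fingers below 0.05 N), for 0.2 s.
2. the cover is folded to the 35 degree mark (value of joint cover between 0.524 and 0.698 rad), for 0.2 s.
At the end, for the whole second after the job is handed in: The red vial lies at rest along the rails over the blue pad (within 18 mm along and 6 mm across the pad's middle, within 9 degrees of its direction, at rail height) and the cover stands still at 35 degrees, give or take 5 (all of step 2 and x of vial_red in the frame of pad between -0.018 and 0.018 m and y of vial_red in the frame of pad between -0.006 and 0.006 m and z of vial_red in the frame of pad between 0.01 and 0.02 m and angle between the x axis of vial_red and the x axis of pad, either way round below 0.15 rad and linear speed of vial_red below 0.02 m/s and velocity of joint cover between -0.05 and 0.05 rad/s); the robot touches nothing.
It fails at once if another vial is displaced by more than 25 mm (distance of any of vial_green, vial_yellow, vial_white from where it was at the start of the episode above 0.025 m).
It fails at once if a bystander is displaced by more than 30 mm or tipped over (distance of any of bottle, carton, rack from where it was at the start of the episode above 0.03 m or angle between any of bottle, carton, rack's own z axis and vertical above 0.5 rad).
It also fails if it takes over 64 s, if anything falls off the work surface, if the arm or the gripper's body presses on something with over 40 N, if the wrist force passes 120 N, or if a joint passes its speed limit or range.

## Robot

A 6-joint arm with a two-finger parallel gripper is mounted at the origin on the work surface. World frame = base frame: x ahead of the robot, y to its left, z up, the work surface at z = 0. Lengths are in m, angles in rad, forces in N, time in s.
With the tool pointing down it reaches from about 0.35 to 0.925 m from the base axis. Payload 6.4 kg.
Tool frame: the origin (TCP) lies at the very end of the fingers, on their centre line; the grasp point (between the pads) lies 19 mm behind it; z points along the fingers, y is the direction in which the jaws open and shut (so a half turn about z gives the same grasp; the last joint's range is limited). The gripper opens to 85 mm and grips with 20 to 120 N. Pads are 22 mm wide; open, the fingers measure 114 mm over their backs; the gripper's body (76 mm by 85 mm) begins 54 mm behind the grasp point. The pads swing forward as they close: fully open they stand 13 mm farther back than shut.
Start: joints at [-1.495, 0.245, 1.558, -0, 1.339, -0.174], TCP at [0.161, -0.63, 0.231] pointing down, gripper open.
Joint ranges: [-3.13, 3.13], [-1.02, 2.26], [0.13, 2.54], [-0.95, 4.09], [0.21, 2.88], [-2.74, 2.74]. Speed limits (rad/s): [2.57, 2.57, 3.14, 3.14, 3.14, 3.14].

## Interface

Orientations are given as a unit quaternion [x, y, z, w].
In Python, from rig import arm gives the robot as it stands. The module is installed in compiled form; this text tells all that it offers.
- The arm moves only by the shell command python3 -m pendant 'ROWS' [OPENING] [FORCE]. ROWS is JSON, a list of rows, each an object of numbers: "tx", "ty", "tz": the shift along the tool's x, y, z in units of 400 mm (1.0 is 400 mm); "yaw": the turn about the tool's z in units of 180 degrees (1.0 is 180 degrees). A call has exactly 8 rows; each row is the pose to reach, as a shift and turn from the pose commanded when the call began, along the tool's axes at that moment, turning the shorter way round; what a row does not reach only later rows make up. A row lasts 1/8 s, in which the tool goes at most 62.5 mm and 10.7 degrees, less where a joint would pass 70% of its speed; a pose out of reach is approached as far as the arm can. A call with a number of a shift or a turn outside -1 to 1 is refused whole. A call with a gripper value outside its range is refused whole. OPENING is the closure, from -1 (fully open) to 1 (shut), set as the call begins (- or left out, the last holds). The fingers move at their own pace and stop on an object; FORCE is the grip in N (left out, the last holds). Time passes only in rows, so rows that repeat a pose let the fingers close, or fill a call up. It gives the time, the measured TCP pose, the force and the opening at its end, in the units of the state.
- arm.sense(): the state, without advancing time (a new reading comes with each control period).
- arm.snapshot(name): name is "side" or "top" or "wrist"; returns a dict with "image" (420x560x3 uint8, red, green, blue), "range_z" (420x560 float32, m along the optical axis (not along the pixel's ray), 0 where there is no reading), "fx", "fy", "cx", "cy" (pixels), "xyz" and "attitude" of the camera in the world. Camera axes: x right, y down, z forward; pixel columns grow to the right and rows downward; lengths in m; the calibration is good to about 2 mm. A picture is of the moment at which its call begins.
- arm.sign_off(): hands the job in, once; it reports no verdict.
The state is a dict: "t": time; "joint_pos": joint angles; "joint_vel": joint speeds; "tau": joint torques, N m; "position": TCP position; "orientation": TCP orientation; "contact_force": force on the tool from outside, world axes, zero at the start; "torque": the same for the moment, N m; "width": finger opening in m.
Only numpy, scipy, OpenCV 4.12 (cv2) and the standard library are available. Lean on these libraries where they do the work, as an engineer would, in place of code of your own. Each camera call takes 0.05 s, during which the arm holds its last target. There are 200 camera calls.

## Working session

There is one attempt and no reset: what is moved stays moved. The work goes in short steps, Python scripts to look and compute and a shell command to move; the robot and the scene stay as the last step left them, time stands still between calls to the robot, and variables do not carry over. Pictures are saved under pics/ and viewed, about 8 in all and at most 12, crops included, and the job is handed in when it is done.

```bash
mkdir -p pics
cat > h.py <<'E'
import numpy as np, cv2
from scipy.spatial.transform import Rotation as R
from rig import arm
def snap(n,save=None):
    s=arm.snapshot(n)
    if save: cv2.imwrite('pics/'+save,s['image'][:,:,::-1])
    return s
def rot(a):
    a=np.array(a); return a if a.shape==(3,3) else R.from_quat(a).as_matrix()
def cloud(s):
    h,w=s['range_z'].shape; u,v=np.meshgrid(np.arange(w),np.arange(h)); z=s['range_z']
    c=np.stack([(u-s['cx'])/s['fx']*z,(v-s['cy'])/s['fy']*z,z],-1)
    return c@rot(s['attitude']).T+np.array(s['xyz'])
E
python3 - <<'E'
from h import *
a=snap('top','top.png');b=snap('side','side.png')
import pickle;pickle.dump((a,b),open('s.pkl','wb'))
for s in(a,b):print(s['xyz'],s['attitude'],s['fx'],s['cx'],s['cy'])
print(arm.sense())
cv2.imwrite('pics/both.png',cv2.resize(np.hstack([a['image'],b['image']])[:,:,::-1],(800,300)))
E
```

```text
[ 0.42164935 -0.04178834  1.26154882] [ 0.71626997 -0.69596398  0.03869539 -0.03307774] 504.21681435441377 279.30490572690206 219.42944387180057
[0.17872425 0.71344164 0.7634878 ] [-0.19372128  0.87713949 -0.42793491  0.09985034] 534.1131547486036 279.1231642858847 203.73056489819382
{'t': 0.1, 'joint_pos': array([-1.49507914e+00,  2.45750876e-01,  1.55886044e+00, -3.50930958e-05,
        1.33869219e+00, -1.74137746e-01]), 'joint_vel': array([-0.00031623, -0.00094023, -0.00361081,  0.00036919, -0.00023195,
       -0.00029205]), 'tau': array([-1.64291100e-05, -4.30676544e+01, -3.27126467e+01, -1.36419771e-04,
        2.87957817e-03,  6.07501804e-06]), 'position': array([ 0.16065729, -0.62933108,  0.23030329]), 'orientation': array([ 9.92205840e-01,  1.24606741e-01,  2.50267686e-05, -8.55228377e-04]), 'contact_force': array([-0.04452123,  0.05978045,  0.18497886]), 'torque': array([-0.05532979,  0.02047597, -0.03483037]), 'width': 0.0854912009124154}
```

View pics/top.png

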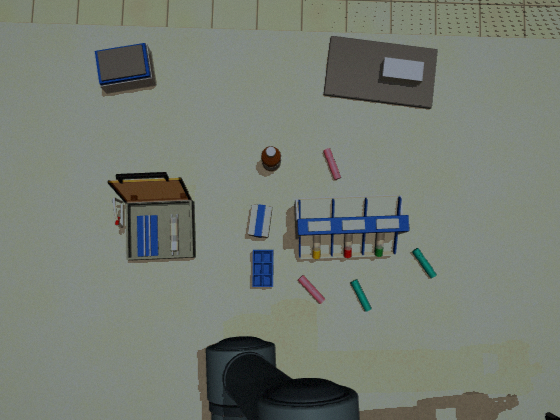

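View pics/side.png

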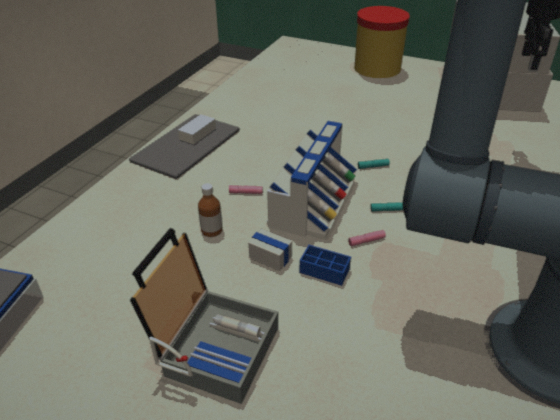

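Red cap is at top (348,253), in the middle bay. These could be taken for it: pink vials at (332,163) and (311,289), turquoise at (361,295) and (425,263), and the yellow, green and white caps at (317,253), (379,251) and (174,222). The free cradle with the blue pad is at (147,236), and the cover is open at (150,188). I'll measure next.

```bash
cat > m.py <<'E'
from h import *
import pickle
a,b=pickle.load(open('s.pkl','rb'))
P=cloud(a); H=cv2.cvtColor(a['image'],cv2.COLOR_RGB2HSV)
print('table z',np.median(P[300:330,100:180,2]))
def rect(m,n):
    q=P[m][:,:2]; r=cv2.minAreaRect((q*1000).astype(np.float32)); print(n,m.sum(),r,'z',np.percentile(P[m][:,2],[5,50,95])); return r
blue=(abs(H[...,0].astype(int)-110)<12)&(H[...,1]>130)
def box(x0,x1,y0,y1):
    m=np.zeros(blue.shape,bool);m[y0:y1,x0:x1]=1;return m
def big(m):
    n,l,s,_=cv2.connectedComponentsWithStats(m.astype(np.uint8)); return l==1+np.argmax(s[1:,4])
rect(big(box(285,420,190,270)&(P[...,2]>.135)),'rail')
rect(big(box(120,200,195,265)&(P[...,2]>.035)&(P[...,2]<.055)),'rim')
rect(box(130,160,205,262)&blue&(P[...,2]<.04),'pad')
rect(box(105,180,165,185)&(P[...,2]>.15)&(H[...,2]<60),'bar')
rect(box(105,200,170,205)&(H[...,0]<20)&(H[...,1]>120)&(P[...,2]>.06),'cover')
for n,h0,bx in (('red',(0,6),(335,360,240,262)),('yel',(15,32),(305,330,240,262)),('grn',(45,70),(365,392,240,262))):
    m=box(*bx)&(H[...,0]>=h0[0])&(H[...,0]<=h0[1])&(H[...,1]>130)
    v,u=np.nonzero(m);print(n,u.mean(),v.mean(),P[m].mean(0),m.sum(),P[m].min(0),P[m].max(0))
c=cv2.resize(a['image'][190:275,285:420],None,fx=4,fy=4,interpolation=2);d=cv2.resize(a['image'][165:275,100:205],None,fx=3,fy=3,interpolation=2)
o=np.zeros((340,870,3),np.uint8);o[:340,:540]=c;o[:330,545:860]=d
cv2.imwrite('pics/crop.png',cv2.resize(o,(800,313))[:,:,::-1])
E
python3 m.py
```

```text
table z -0.001093654775258912
rail 1860 ((517.0357666015625, -178.8112030029297), (96.02906799316406, 319.802734375), 18.129371643066406) z [0.14458278 0.14832584 0.15193623]
rim 635 ((515.1052856445312, 241.07369995117188), (142.3341064453125, 161.43524169921875), 4.218160152435303) z [0.03713109 0.04393421 0.05211634]
pad 665 ((499.51116943359375, 274.64239501953125), (100.82064056396484, 51.186519622802734), 3.1495306491851807) z [0.01739626 0.02116717 0.02497983]
bar 332 ((547.6399536132812, 125.96804809570312), (411.88232421875, 80.1017837524414), 64.09759521484375) z [0.17338439 0.20279803 0.20665445]
cover 1290 ((544.1627197265625, 126.87234497070312), (406.93389892578125, 90.7115707397461), 66.57235717773438) z [0.06653113 0.12340593 0.17225323]
red 347.2241379310345 253.1206896551724 [ 0.46880957 -0.21556209  0.04645135] 58 [ 0.45949933 -0.22577525  0.03622386] [ 0.47835505 -0.20705936  0.05620046]
yel 315.94545454545454 254.29090909090908 [ 0.46382339 -0.14019598  0.04705212] 55 [ 0.4547992  -0.14826422  0.03585566] [ 0.4739419  -0.13269833  0.05533798]
grn 378.1111111111111 252.12962962962962 [ 0.47336049 -0.29018733  0.04582207] 54 [ 0.4640275  -0.29982595  0.03706154] [ 0.48339581 -0.28276701  0.0554202 ]
```

View pics/crop.png

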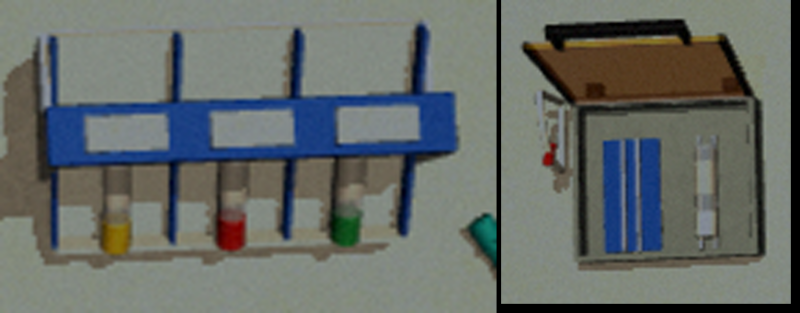

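The crop confirms the red cap, at about (232,232), in the middle bay. It also shows the pad with its free rails on the left of the tray. Next I'll refine the rail, bar and yaw figures.

```bash
cat >> m.py <<'E'
print('-----')
X,Y,Z=P[...,0],P[...,1],P[...,2]
inside=lambda x0,x1,y0,y1,z0,z1:(X>x0)&(X<x1)&(Y>y0)&(Y<y1)&(Z>z0)&(Z<z1)
m=inside(.45,.62,-.36,-.03,.143,.155); rect(m,'rail'); 
m=cv2.erode(m.astype(np.uint8),np.ones((2,2)))>0
c=np.cov(P[m][:,:2].T);w,V=np.linalg.eigh(c);print('rail pca yaw',np.degrees(np.arctan2(-V[0,1],V[1,1])),P[m].mean(0))
# pad pca
m=box(130,160,205,262)&blue&(Z<.04);w,V=np.linalg.eigh(np.cov(P[m][:,:2].T));print('pad yaw',np.degrees(np.arctan2(V[1,1],V[0,1])),P[m].mean(0))
# white vial
m=box(166,182,205,262)&(Z>.034)&(Z<.06);w,V=np.linalg.eigh(np.cov(P[m][:,:2].T));print('white',np.degrees(np.arctan2(V[1,1],V[0,1])),P[m].mean(0),m.sum())
m=inside(.5,.75,.15,.4,.19,.23);rect(m,'bar');print(np.median(P[m],0))
# cover plate angle in station frame from points
yaw=np.radians(3.6);ex=np.array([np.cos(yaw),np.sin(yaw)])
o=np.array([.5151,.2411]);m=inside(.5,.75,.15,.33,.07,.23)
sx=(P[m][:,:2]-o)@ex-.07; sz=P[m][:,2]-.048
ang=np.arctan2(sz,-sx);print('cover ang',np.percentile(ang,[10,50,90]),'r',np.hypot(sx,sz).max())
Q=cloud(b);m=(Q[...,0]>.5)&(Q[...,0]<.75)&(Q[...,1]>.17)&(Q[...,1]<.32)&(Q[...,2]>.09)&(Q[...,2]<.25)
sx=(Q[m][:,:2]-o)@ex-.07; sz=Q[m][:,2]-.048
ang=np.arctan2(sz,-sx);print('side cover',np.percentile(ang,[10,50,90]),np.hypot(sx,sz).max())
E
python3 m.py|sed '1,/-----/d'
```

```text
rail 1822 ((528.6085815429688, -213.65032958984375), (37.09955978393555, 247.39224243164062), 3.694467306137085) z [0.14495381 0.148364   0.15189649]
rail pca yaw 3.8147411037580725 [ 0.52711706 -0.21392148  0.14841524]
pad yaw -175.37166431502874 [0.49922408 0.27387922 0.02107642]
white -175.29572461243444 [0.49738842 0.20445358 0.0415894 ] 279
bar 290 ((615.7011108398438, 247.8456573486328), (13.088146209716797, 105.25785827636719), 4.110480308532715) z [0.19828334 0.20316892 0.20665642]
[0.6149719  0.24672923 0.20316892]
cover ang [1.68492952 1.74333123 1.77374044] r 0.16440995791725815
side cover [1.69712175 1.73290283 1.75398579] 0.16410196687958578
```

```bash
cat >> h.py <<'E'
def go(x,y,z,head=None):
    "tool-axis shift units from sensed pose to world target; head=tool x heading deg"
    s=arm.sense(); M=rot(s['orientation']); d=M.T@(np.array([x,y,z])-s['position'])/.4
    h=np.degrees(np.arctan2(M[1,0],M[0,0])); 
    print('t',s['t'],'pos',s['position'].round(4),'head',h.round(2),'tilt',np.degrees(np.arccos(-M[2,2])).round(2),'w',s['width'],'F',s['contact_force'].round(1))
    print('units tx ty tz',d.round(4),'yaw', None if head is None else round((h-head)/180,4))
E
python3 -m pendant '[{"tx":0.12,"ty":-0.1,"yaw":0.02},{"tx":0.25,"ty":-0.2,"yaw":0.04},{"tx":0.37,"ty":-0.3,"yaw":0.059},{"tx":0.49,"ty":-0.4,"yaw":0.059},{"tx":0.61,"ty":-0.5,"yaw":0.059},{"tx":0.74,"ty":-0.6,"yaw":0.059},{"tx":0.86,"ty":-0.7,"yaw":0.059},{"tx":0.95,"ty":-0.77,"yaw":0.059}]' 0.15 60
python3 -c "
from h import *
go(.4671,-.2165,.19,3.7)"
```

```text
t 0.1 pos [ 0.1607 -0.6293  0.2303] head 14.32 tilt 0.1 w 0.0854912009124154 F [-0.   0.1  0.2]
units tx ty tz [ 0.9975 -0.8104  0.1024] yaw 0.059invalid input at $[0]: expected keys tx, ty, tz, yaw
```

```bash
python3 -m pendant '[{"tx":0.12,"ty":-0.1,"tz":0,"yaw":0.02},{"tx":0.25,"ty":-0.2,"tz":0,"yaw":0.04},{"tx":0.37,"ty":-0.3,"tz":0,"yaw":0.059},{"tx":0.49,"ty":-0.4,"tz":0,"yaw":0.059},{"tx":0.61,"ty":-0.5,"tz":0,"yaw":0.059},{"tx":0.74,"ty":-0.6,"tz":0,"yaw":0.059},{"tx":0.86,"ty":-0.7,"tz":0,"yaw":0.059},{"tx":0.95,"ty":-0.77,"tz":0,"yaw":0.059}]' 0.15 60
python3 -c "
from h import *
go(.4671,-.2165,.19,3.7)"
```

```text
t: 1.1
position: [0.4535, -0.2352, 0.231]
orientation: [0.999, 0.033, -0.0, -0.0]
contact_force: [0.1, -1.1, -0.3]
width: 0.0362
t 1.1 pos [ 0.4535 -0.2352  0.231 ] head 3.74 tilt 0.02 w 0.03617044786784591 F [ 0.1 -1.1 -0.3]
units tx ty tz [ 0.0369 -0.0444  0.1026] yaw 0.0002
```

```bash
python3 -m pendant '[{"tx":0.02,"ty":-0.02,"tz":0.03,"yaw":0},{"tx":0.037,"ty":-0.044,"tz":0.07,"yaw":0},{"tx":0.037,"ty":-0.044,"tz":0.12,"yaw":0},{"tx":0.037,"ty":-0.044,"tz":0.17,"yaw":0},{"tx":0.037,"ty":-0.044,"tz":0.22,"yaw":0},{"tx":0.037,"ty":-0.044,"tz":0.22,"yaw":0},{"tx":0.037,"ty":-0.044,"tz":0.22,"yaw":0},{"tx":0.037,"ty":-0.044,"tz":0.22,"yaw":0}]'
python3 - <<'E'
from h import *
go(.4671,-.2165,.038,3.7)
w=snap('wrist');s=snap('side')
print(w['xyz'],rot(w['attitude']).round(3))
P=cloud(w);H=cv2.cvtColor(w['image'],cv2.COLOR_RGB2HSV)
m=((H[...,0]<7)|(H[...,0]>174))&(H[...,1]>140)&(H[...,2]>60)&(P[...,2]<.08)&(abs(P[...,1]+.216)<.04)
if m.sum(): q=P[m];print(m.sum(),q.mean(0),q.min(0),q.max(0))
cv2.imwrite('pics/w1.png',cv2.resize(np.hstack([w['image'],cv2.resize(s['image'][60:270,220:500],(560,420))]),(800,300))[:,:,::-1])
E
```

```text
t: 2.1
position: [0.4668, -0.2196, 0.1442]
orientation: [0.999, 0.032, 0.001, 0.001]
contact_force: [-0.3, -0.2, 0.1]
width: 0.0363
t 2.1 pos [ 0.4668 -0.2196  0.1442] head 3.66 tilt 0.09 w 0.03633002532788389 F [-0.3 -0.2  0.1]
units tx ty tz [ 0.001  -0.0079  0.2655] yaw -0.0002
[ 0.54025584 -0.2148264   0.28656269] [[ 0.062 -0.955 -0.289]
 [-0.998 -0.06  -0.019]
 [ 0.001  0.29  -0.957]]
402 [ 0.46762465 -0.21637433  0.04766642] [ 0.45738653 -0.22507241  0.03654118] [ 0.47963813 -0.20673967  0.05548553]
```

View pics/w1.png

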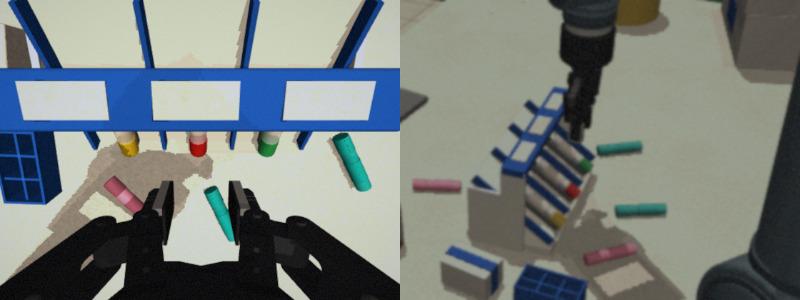

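Wrist view: red cap at (198,146), straight ahead of the jaws. Its measured y is -0.2164. Descending in stages.

```bash
python3 -m pendant '[{"tx":0,"ty":-0.008,"tz":0.03,"yaw":0},{"tx":0,"ty":-0.008,"tz":0.07,"yaw":0},{"tx":0,"ty":-0.008,"tz":0.11,"yaw":0},{"tx":0,"ty":-0.008,"tz":0.15,"yaw":0},{"tx":0,"ty":-0.008,"tz":0.18,"yaw":0},{"tx":0,"ty":-0.008,"tz":0.21,"yaw":0},{"tx":0,"ty":-0.008,"tz":0.22,"yaw":0},{"tx":0,"ty":-0.008,"tz":0.22,"yaw":0}]'
python3 -c "
from h import *
go(.4671,-.2165,.037,3.7)"
```

```text
t: 3.2
position: [0.4662, -0.2158, 0.0552]
orientation: [0.999, 0.032, -0.0, -0.0]
contact_force: [0.2, 1.1, 0.1]
width: 0.0362
t 3.2 pos [ 0.4662 -0.2158  0.0552] head 3.69 tilt 0.01 w 0.03620606149312828 F [0.2 1.1 0.1]
units tx ty tz [0.002  0.0019 0.0455] yaw -0.0
```

```bash
python3 -m pendant '[{"tx":0.002,"ty":0.001,"tz":0.01,"yaw":0},{"tx":0.002,"ty":0.001,"tz":0.02,"yaw":0},{"tx":0.002,"ty":0.001,"tz":0.03,"yaw":0},{"tx":0.002,"ty":0.001,"tz":0.037,"yaw":0},{"tx":0.002,"ty":0.001,"tz":0.042,"yaw":0},{"tx":0.002,"ty":0.001,"tz":0.046,"yaw":0},{"tx":0.002,"ty":0.001,"tz":0.046,"yaw":0},{"tx":0.002,"ty":0.001,"tz":0.046,"yaw":0}]'
python3 - <<'E'
from h import *
go(.4671,-.2165,.037,3.7)
w=snap('wrist');s=snap('side')
cv2.imwrite('pics/w2.png',cv2.resize(np.hstack([w['image'],cv2.resize(s['image'][100:240,280:420],(420,420),interpolation=2)]),(800,343))[:,:,::-1])
E
```

```text
t: 4.2
position: [0.4671, -0.2161, 0.037]
orientation: [0.999, 0.032, 0.0, 0.0]
contact_force: [-1.0, -0.0, -0.5]
width: 0.0366
t 4.2 pos [ 0.4671 -0.2161  0.037 ] head 3.69 tilt 0.01 w 0.03655419779602621 F [-1.  -0.  -0.5]
units tx ty tz [-0.0001  0.0009 -0.    ] yaw -0.0
```

View pics/w2.png

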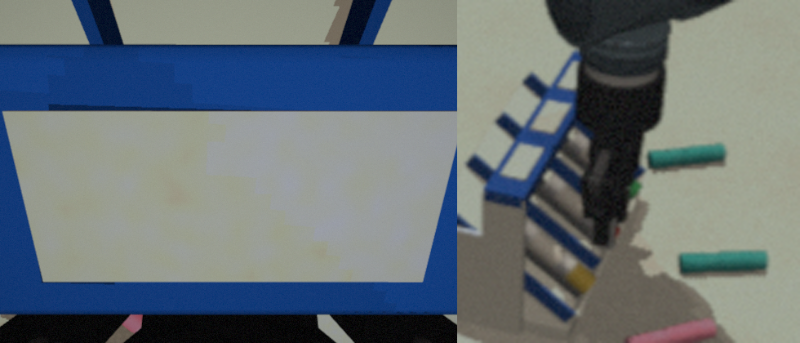

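At depth with no contact: the side view shows the fingers at the red cap, in front of the rail. Closing.

```bash
python3 -m pendant '[{"tx":0,"ty":0,"tz":0,"yaw":0},{"tx":0,"ty":0,"tz":0,"yaw":0},{"tx":0,"ty":0,"tz":0,"yaw":0},{"tx":0,"ty":0,"tz":0,"yaw":0},{"tx":0,"ty":0,"tz":0,"yaw":0},{"tx":0,"ty":0,"tz":-0.005,"yaw":0},{"tx":0,"ty":0,"tz":-0.01,"yaw":0},{"tx":0,"ty":0,"tz":-0.02,"yaw":0}]' 1 60
python3 -c "
from h import *
go(.4671,-.2165,.037,3.7)"
```

```text
t: 5.3
position: [0.4667, -0.2157, 0.0447]
orientation: [0.999, 0.032, -0.0, -0.0]
contact_force: [-0.5, 0.2, -0.8]
width: 0.0154
t 5.3 pos [ 0.4667 -0.2157  0.0447] head 3.69 tilt 0.06 w 0.0153533521889106 F [-0.5  0.2 -0.8]
units tx ty tz [0.0009 0.002  0.0192] yaw -0.0
```

```bash
python3 -m pendant '[{"tx":0,"ty":0,"tz":-0.02,"yaw":0},{"tx":0,"ty":0,"tz":-0.04,"yaw":0},{"tx":-0.01,"ty":0,"tz":-0.055,"yaw":0},{"tx":-0.04,"ty":0,"tz":-0.06,"yaw":0},{"tx":-0.08,"ty":0,"tz":-0.065,"yaw":0},{"tx":-0.12,"ty":0,"tz":-0.07,"yaw":0},{"tx":-0.16,"ty":0,"tz":-0.07,"yaw":0},{"tx":-0.19,"ty":0,"tz":-0.07,"yaw":0}]'
python3 - <<'E'
from h import *
go(.4671,-.2165,.037,3.7)
w=snap('wrist');s=snap('side')
cv2.imwrite('pics/w3.png',cv2.resize(np.hstack([w['image'],cv2.resize(s['image'][80:260,280:460],(420,420),interpolation=2)]),(800,343))[:,:,::-1])
E
```

```text
t: 6.3
position: [0.3899, -0.221, 0.0727]
orientation: [0.999, 0.032, -0.0, -0.0]
contact_force: [-0.3, -0.3, 0.2]
width: 0.0153
t 6.3 pos [ 0.3899 -0.221   0.0727] head 3.66 tilt 0.02 w 0.015337905949359529 F [-0.3 -0.3  0.2]
units tx ty tz [0.1934 0.0012 0.0893] yaw -0.0002
```

View pics/w3.png

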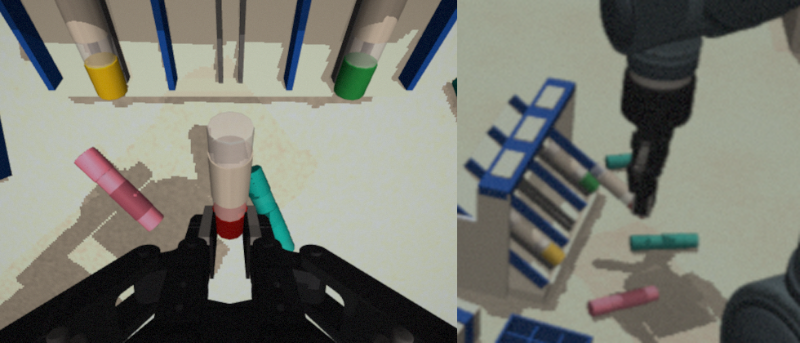

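Held firmly and clear of the bin, still at 35° with the cap at the tips. Carrying it to the tray.

```bash
python3 -m pendant '[{"tx":0.02,"ty":0,"tz":-0.08,"yaw":0},{"tx":0.04,"ty":-0.05,"tz":-0.16,"yaw":0},{"tx":0.06,"ty":-0.14,"tz":-0.22,"yaw":0},{"tx":0.08,"ty":-0.25,"tz":-0.22,"yaw":0},{"tx":0.1,"ty":-0.36,"tz":-0.22,"yaw":0},{"tx":0.12,"ty":-0.47,"tz":-0.22,"yaw":0},{"tx":0.13,"ty":-0.58,"tz":-0.22,"yaw":0},{"tx":0.14,"ty":-0.68,"tz":-0.22,"yaw":0}]'
python3 -c "
from h import *
go(.469,.2718,.12,4.4)"
```

```text
t: 7.4
position: [0.4297, 0.0557, 0.1611]
orientation: [0.999, 0.032, 0.0, -0.0]
contact_force: [1.1, 0.6, 0.0]
width: 0.0153
t 7.4 pos [0.4297 0.0557 0.1611] head 3.72 tilt 0.04 w 0.015272004712420724 F [1.1 0.6 0. ]
units tx ty tz [ 0.1331 -0.5328  0.1029] yaw -0.0038
```

```bash
python3 -m pendant '[{"tx":0.02,"ty":-0.1,"tz":0,"yaw":0},{"tx":0.05,"ty":-0.2,"tz":0,"yaw":-0.004},{"tx":0.08,"ty":-0.3,"tz":0,"yaw":-0.004},{"tx":0.11,"ty":-0.4,"tz":0,"yaw":-0.004},{"tx":0.13,"ty":-0.48,"tz":0.03,"yaw":-0.004},{"tx":0.133,"ty":-0.52,"tz":0.06,"yaw":-0.004},{"tx":0.133,"ty":-0.533,"tz":0.1,"yaw":-0.004},{"tx":0.133,"ty":-0.533,"tz":0.1,"yaw":-0.004}]'
python3 - <<'E'
from h import *
go(.469,.2718,.06,4.4)
s=arm.sense();M=rot(s['orientation'])
w=snap('wrist','w4.png');P=cloud(w)
L=(P-s['position'])@M  # tool frame
m=(abs(L[...,1])<.011)&(L[...,0]>.012)&(L[...,0]<.09)&(L[...,2]<.0)&(L[...,2]>-.07)
q=L[m];print(m.sum(),q.min(0),q.max(0),q.mean(0))
for x in np.arange(.012,.09,.008):
    k=q[abs(q[:,0]-x)<.004]
    if len(k):print(x.round(3),len(k),k[:,1].mean().round(4),k[:,2].min().round(4))
H=cv2.cvtColor(w['image'],cv2.COLOR_RGB2HSV)
b=(abs(H[...,0].astype(int)-110)<12)&(H[...,1]>130)&(P[...,2]<.035)&(P[...,2]>.01)&(P[...,1]>.2)
if b.sum():
    r=cv2.minAreaRect((P[b][:,:2]*1000).astype(np.float32));print('pad',b.sum(),r,P[b][:,2].mean())
E
```

```text
t: 8.4
position: [0.4674, 0.2693, 0.1187]
orientation: [0.999, 0.038, -0.002, 0.001]
contact_force: [0.6, -0.1, 0.4]
width: 0.0151
t 8.4 pos [0.4674 0.2693 0.1187] head 4.4 tilt 0.25 w 0.015119327648089015 F [ 0.6 -0.1  0.4]
units tx ty tz [ 0.0051 -0.0061  0.1468] yaw -0.0
6567 [ 0.01200185 -0.01098961 -0.06998489] [ 0.0650844   0.01098468 -0.00862502] [ 0.04290521  0.00026363 -0.03942477]
0.012 372 0.0001 -0.0696
0.02 708 0.0001 -0.07
0.028 662 0.0002 -0.0351
0.036 801 0.0003 -0.041
0.044 1035 0.0003 -0.0449
0.052 1209 0.0003 -0.0505
0.06 1690 0.0004 -0.0499
0.068 90 0.0004 -0.0384
pad 3723 ((498.3722229003906, 275.0308837890625), (99.99752807617188, 49.816627502441406), 4.144145965576172) 0.02180270337761928
```

View pics/w4.png

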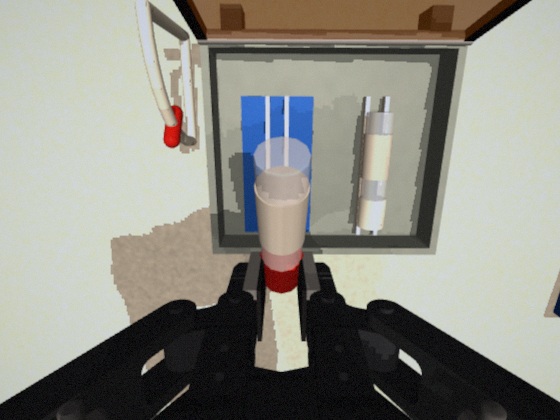

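The vial is square to the rails and about 0.3 mm off the tool's centre line. Its lower cap corner hangs 9 mm below the TCP. I'll lower it to just above contact, then press gently so it pivots level.

```bash
python3 -c "
from h import *
go(.4634,.2718,.039,4.4)"
python3 -m pendant '[{"tx":-0.004,"ty":-0.004,"tz":0.03,"yaw":0},{"tx":-0.009,"ty":-0.007,"tz":0.07,"yaw":0},{"tx":-0.009,"ty":-0.007,"tz":0.11,"yaw":0},{"tx":-0.009,"ty":-0.007,"tz":0.15,"yaw":0},{"tx":-0.009,"ty":-0.007,"tz":0.18,"yaw":0},{"tx":-0.009,"ty":-0.007,"tz":0.195,"yaw":0},{"tx":-0.009,"ty":-0.007,"tz":0.197,"yaw":0},{"tx":-0.009,"ty":-0.007,"tz":0.197,"yaw":0}]'
python3 -c "
from h import *
go(.4634,.2718,.036,4.4)"
```

```text
t 8.45 pos [0.4682 0.2693 0.1199] head 4.38 tilt 0.13 w 0.015164339188029003 F [-0.  -0.1 -0.7]
units tx ty tz [-0.0111 -0.0072  0.2022] yaw -0.0001
t: 9.45
position: [0.4656, 0.2729, 0.0426]
orientation: [0.999, 0.039, 0.0, -0.0]
contact_force: [0.6, 0.2, -0.2]
width: 0.0151
t 9.45 pos [0.4656 0.2729 0.0426] head 4.41 tilt 0.06 w 0.015118630669633414 F [ 0.6  0.2 -0.2]
units tx ty tz [-0.0056  0.0024  0.0164] yaw 0.0001
```

Now press with a 20 N grip, 2 mm at a time.

```bash
python3 -m pendant '[{"tx":-0.005,"ty":0.002,"tz":0.005,"yaw":0},{"tx":-0.005,"ty":0.002,"tz":0.01,"yaw":0},{"tx":-0.005,"ty":0.002,"tz":0.015,"yaw":0},{"tx":-0.005,"ty":0.002,"tz":0.018,"yaw":0},{"tx":-0.005,"ty":0.002,"tz":0.021,"yaw":0},{"tx":-0.005,"ty":0.002,"tz":0.024,"yaw":0},{"tx":-0.005,"ty":0.002,"tz":0.027,"yaw":0},{"tx":-0.005,"ty":0.002,"tz":0.028,"yaw":0}]' 1 20
python3 - <<'E'
from h import *
go(.4634,.2718,.031,4.4)
s=arm.sense();M=rot(s['orientation'])
P=cloud(snap('wrist'));L=(P-s['position'])@M
q=L[(abs(L[...,1])<.011)&(L[...,0]>.012)&(L[...,0]<.09)&(L[...,2]<-.004)&(L[...,2]>-.07)]
for x in np.arange(.012,.09,.008):
    k=q[abs(q[:,0]-x)<.004]
    if len(k)>5:print(x.round(3),len(k),k[:,1].mean().round(4),np.percentile(k[:,2],5).round(4))
E
```

```text
t: 10.45
position: [0.4644, 0.2724, 0.0337]
orientation: [0.999, 0.039, 0.001, -0.0]
contact_force: [-6.8, -2.4, 20.6]
width: 0.0154
t 10.45 pos [0.4644 0.2724 0.0337] head 4.43 tilt 0.06 w 0.015438374203236361 F [-6.8 -2.4 20.6]
units tx ty tz [-0.0026  0.0013  0.0068] yaw 0.0002
0.012 375 -0.0004 -0.0669
0.02 741 0.0 -0.0694
0.028 675 0.0002 -0.0322
0.036 826 0.0003 -0.0373
0.044 1013 0.0002 -0.0417
0.052 1191 0.0003 -0.0469
0.06 1652 0.0004 -0.0474
0.068 223 0.0004 -0.0374
```

```bash
python3 -m pendant '[{"tx":0,"ty":0,"tz":-0.003,"yaw":0},{"tx":0,"ty":0,"tz":-0.005,"yaw":0},{"tx":0,"ty":0,"tz":-0.005,"yaw":0},{"tx":0,"ty":0,"tz":-0.005,"yaw":0},{"tx":0,"ty":0,"tz":-0.005,"yaw":0},{"tx":0,"ty":0,"tz":-0.005,"yaw":0},{"tx":0,"ty":0,"tz":-0.005,"yaw":0},{"tx":0,"ty":0,"tz":-0.005,"yaw":0}]' 0.6 20
cat > v.py <<'E'
from h import *
go(.4634,.2718,.031,4.4)
s=arm.sense();M=rot(s['orientation'])
P=cloud(snap('wrist','w5.png'));L=(P-s['position'])@M
q=L[(abs(L[...,1])<.011)&(L[...,0]>.012)&(L[...,0]<.09)&(L[...,2]<-.0)&(L[...,2]>-.07)]
for x in np.arange(.012,.09,.008):
    k=q[abs(q[:,0]-x)<.004]
    if len(k)>5:print(x.round(3),len(k),k[:,1].mean().round(4),np.percentile(k[:,2],5).round(4))
E
python3 v.py
```

```text
t: 11.5
position: [0.465, 0.2723, 0.0342]
orientation: [0.999, 0.038, 0.002, -0.001]
contact_force: [1.9, 0.5, 6.9]
width: 0.0167
t 11.5 pos [0.465  0.2723 0.0342] head 4.41 tilt 0.23 w 0.016686863130744224 F [1.9 0.5 6.9]
units tx ty tz [-0.0041  0.001   0.0079] yaw 0.0
0.012 326 -0.0003 -0.0663
0.02 655 -0.0 -0.0691
0.028 667 0.0002 -0.0334
0.036 810 0.0003 -0.0389
0.044 1049 0.0003 -0.0437
0.052 1211 0.0003 -0.0491
0.06 1693 0.0003 -0.0482
0.068 106 0.0004 -0.0383
```

```bash
python3 -m pendant '[{"tx":0,"ty":0,"tz":0,"yaw":0},{"tx":0,"ty":0,"tz":0,"yaw":0},{"tx":0,"ty":0,"tz":0,"yaw":0},{"tx":0,"ty":0,"tz":0,"yaw":0},{"tx":0,"ty":0,"tz":0,"yaw":0},{"tx":0,"ty":0,"tz":0,"yaw":0},{"tx":0,"ty":0,"tz":0,"yaw":0},{"tx":0,"ty":0,"tz":0,"yaw":0}]' 0.55 20
python3 v.py
```

```text
t: 12.55
position: [0.4632, 0.2718, 0.0329]
orientation: [0.999, 0.038, 0.0, -0.0]
contact_force: [0.6, 0.3, -1.3]
width: 0.0193
t 12.55 pos [0.4632 0.2718 0.0329] head 4.41 tilt 0.0 w 0.019331463997819938 F [ 0.6  0.3 -1.3]
units tx ty tz [0.0006 0.     0.0048] yaw 0.0001
0.012 387 -0.0006 -0.0629
0.02 846 -0.0004 -0.0683
0.028 695 -0.0003 -0.0112
0.036 744 -0.0 -0.0115
0.044 813 -0.0001 -0.0116
0.052 858 -0.0001 -0.0117
0.06 907 -0.0 -0.0116
0.068 929 0.0 -0.0112
0.076 742 0.0001 -0.0112
```

View pics/w5.png

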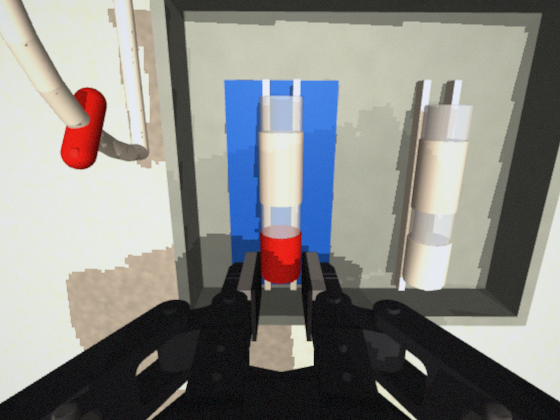

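The vial lies level on the rails with its axis near z 0.0355. Its centre is about 4 mm from the pad's middle, as seen at (281,190). Opening and lifting clear.

```bash
python3 -m pendant '[{"tx":0,"ty":0,"tz":0,"yaw":0},{"tx":0,"ty":0,"tz":0,"yaw":0},{"tx":0,"ty":0,"tz":-0.02,"yaw":0},{"tx":0,"ty":0,"tz":-0.12,"yaw":0},{"tx":0,"ty":0,"tz":-0.26,"yaw":0},{"tx":0,"ty":0,"tz":-0.4,"yaw":0},{"tx":0,"ty":0,"tz":-0.54,"yaw":0},{"tx":0,"ty":0,"tz":-0.65,"yaw":0}]' 0.2 20
cat > c.py <<'E'
from h import *
def look():
    go(.6,.25,.3,-85.6)
    a=snap('top');P=cloud(a);H=cv2.cvtColor(a['image'],cv2.COLOR_RGB2HSV);X,Y,Z=P[...,0],P[...,1],P[...,2]
    m=((H[...,0]<7)|(H[...,0]>174))&(H[...,1]>130)&(abs(X-.5)<.07)&(abs(Y-.2743)<.03)&(Z<.06)
    print('cap',m.sum(),P[m].mean(0) if m.sum() else '')
    m=(abs(Y-.2745)<.012)&(abs(X-.5)<.06)&(Z>.034)&(Z<.06);
    if m.sum()>20:
        w,V=np.linalg.eigh(np.cov(P[m][:,:2].T));print('vial',m.sum(),P[m].mean(0),cv2.minAreaRect((P[m][:,:2]*1000).astype(np.float32)),np.degrees(np.arctan2(V[1,1],V[0,1])))
    yaw=np.radians(4.4);e=np.array([np.cos(yaw),np.sin(yaw)]);o=np.array([.5151,.2411])
    for n in('top','side'):
        Q=P if n=='top' else cloud(snap('side'))
        d=Q[...,:2]-o;sx=d@e-.07;sy=d@np.array([-e[1],e[0]]);sz=Q[...,2]-.048
        r=np.hypot(sx,sz);g=np.arctan2(sz,-sx)
        m=(abs(sy)<.07)&(r>.06)&(r<.125)&(g>.3)&(g<2)
        k=(abs(sy)<.045)&(r>.135)&(r<.168)&(g>.3)&(g<2)
        print(n,'plate ang',m.sum(),np.percentile(g[m],[10,50,90]).round(3) if m.sum() else '','bar',k.sum(),np.percentile(g[k],[10,50,90]).round(3) if k.sum() else '')
if __name__=='__main__':look()
E
python3 c.py
```

```text
t: 13.6
position: [0.4634, 0.2719, 0.2965]
orientation: [0.999, 0.039, 0.002, -0.0]
contact_force: [0.5, 0.6, -0.5]
width: 0.0339
t 13.6 pos [0.4634 0.2719 0.2965] head 4.41 tilt 0.2 w 0.0338852628205999 F [ 0.5  0.6 -0.5]
units tx ty tz [ 0.3364  0.0809 -0.0078] yaw 0.5001
cap 66 [0.47413763 0.27042299 0.04120781]
vial 271 [0.49767515 0.27296751 0.04142424] ((491.81488037109375, 274.3857116699219), (23.468334197998047, 102.65900421142578), 89.69584655761719) -178.1879271450532
top plate ang 683 [1.727 1.745 1.758] bar 237 [1.737 1.76  1.794]
side plate ang 2088 [1.71  1.733 1.748] bar 379 [1.726 1.741 1.77 ]
```

The vial rests in place and the cover is at about 1.75 rad. Turning the jaws across the bar and moving above it.

```bash
python3 -m pendant '[{"tx":0.04,"ty":0.01,"tz":0,"yaw":-0.055},{"tx":0.1,"ty":0.03,"tz":0,"yaw":-0.11},{"tx":0.16,"ty":0.04,"tz":0,"yaw":-0.165},{"tx":0.22,"ty":0.06,"tz":0,"yaw":-0.22},{"tx":0.28,"ty":0.075,"tz":0,"yaw":-0.275},{"tx":0.33,"ty":0.085,"tz":0,"yaw":-0.33},{"tx":0.36,"ty":0.089,"tz":0,"yaw":-0.385},{"tx":0.372,"ty":0.089,"tz":0,"yaw":-0.44}]' 0.2 20
python3 -c "
from h import *
go(.6143,.248,.24,94.4)"
```

```text
t: 14.7
position: [0.6144, 0.2474, 0.2919]
orientation: [0.744, 0.669, -0.001, -0.0]
contact_force: [0.1, -0.3, 0.1]
width: 0.0342
t 14.7 pos [0.6144 0.2474 0.2919] head 83.91 tilt 0.09 w 0.034199886048146146 F [ 0.1 -0.3  0.1]
units tx ty tz [ 0.0014 -0.0003  0.1298] yaw -0.0583
```

```bash
python3 -m pendant '[{"tx":0,"ty":0,"tz":0.01,"yaw":-0.05},{"tx":0,"ty":0,"tz":0.04,"yaw":-0.058},{"tx":0,"ty":0,"tz":0.08,"yaw":-0.058},{"tx":0,"ty":0,"tz":0.11,"yaw":-0.058},{"tx":0,"ty":0,"tz":0.13,"yaw":-0.058},{"tx":0,"ty":0,"tz":0.13,"yaw":-0.058},{"tx":0,"ty":0,"tz":0.13,"yaw":-0.058},{"tx":0,"ty":0,"tz":0.13,"yaw":-0.058}]'
python3 - <<'E'
from h import *
go(.6143,.248,.192,94.4)
s=arm.sense();M=rot(s['orientation']);w=snap('wrist','w6.png')
L=(cloud(w)-s['position'])@M
m=(L[...,2]>.015)&(L[...,2]<.06)&(abs(L[...,0])<.045)&(abs(L[...,1])<.05)
q=L[m];print(m.sum())
for x in np.arange(-.04,.05,.01):
    k=q[abs(q[:,0]-x)<.005]
    if len(k)>5:print(x.round(3),len(k),k[:,1].min().round(4),k[:,1].max().round(4),np.percentile(k[:,2],3).round(4))
E
```

```text
t: 15.7
position: [0.6146, 0.2478, 0.2417]
orientation: [0.682, 0.732, 0.001, 0.0]
contact_force: [0.1, -0.3, 0.1]
width: 0.0341
t 15.7 pos [0.6146 0.2478 0.2417] head 94.05 tilt 0.08 w 0.034108544504699925 F [ 0.1 -0.3  0.1]
units tx ty tz [ 0.0004 -0.0009  0.1242] yaw -0.0019
2845
-0.04 265 -0.0056 0.0059 0.0355
-0.03 271 -0.0055 0.0058 0.0356
-0.02 282 -0.0054 0.0057 0.0355
-0.01 300 -0.0053 0.0063 0.0356
0.0 311 -0.0052 0.0062 0.0354
0.01 331 -0.0057 0.0062 0.0355
0.02 352 -0.0057 0.0061 0.0354
0.03 360 -0.0055 0.006 0.0355
0.04 373 -0.0054 0.0059 0.0354
```

View pics/w6.png

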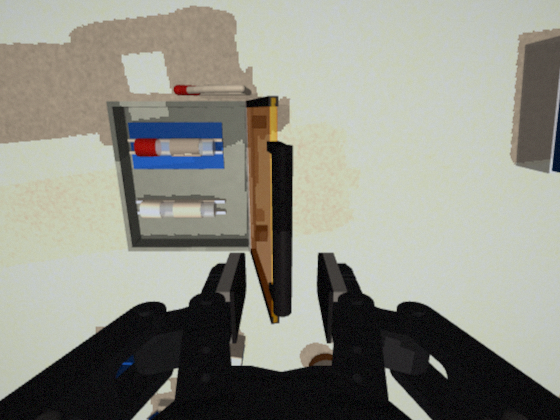

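The bar is centred between the fingers (y within ±6 mm, top at z 0.206), so θ is about 1.765. Descending around it.

```bash
python3 -m pendant '[{"tx":0,"ty":0,"tz":0.03,"yaw":0},{"tx":0,"ty":0,"tz":0.06,"yaw":0},{"tx":0,"ty":0,"tz":0.09,"yaw":0},{"tx":0,"ty":0,"tz":0.11,"yaw":0},{"tx":0,"ty":0,"tz":0.124,"yaw":0},{"tx":0,"ty":0,"tz":0.124,"yaw":0},{"tx":0,"ty":0,"tz":0.124,"yaw":0},{"tx":0,"ty":0,"tz":0.124,"yaw":0}]'
python3 -m pendant '[{"tx":0,"ty":0,"tz":0,"yaw":0},{"tx":0,"ty":0,"tz":0,"yaw":0},{"tx":0,"ty":0,"tz":0,"yaw":0},{"tx":0,"ty":-0.03,"tz":-0.003,"yaw":0},{"tx":0,"ty":-0.071,"tz":-0.007,"yaw":0},{"tx":0,"ty":-0.1,"tz":-0.007,"yaw":0},{"tx":0,"ty":-0.129,"tz":-0.005,"yaw":0},{"tx":0,"ty":-0.129,"tz":-0.005,"yaw":0}]' 0.58 20
python3 c.py
```

```text
t: 16.75
position: [0.6145, 0.2478, 0.1919]
orientation: [0.682, 0.732, 0.0, 0.0]
contact_force: [0.1, 0.6, 1.1]
width: 0.0345
t: 17.75
position: [0.5615, 0.2442, 0.1929]
orientation: [0.682, 0.732, -0.001, -0.001]
contact_force: [-0.1, -0.2, -0.6]
width: 0.0176
t 17.75 pos [0.5615 0.2442 0.1929] head 94.07 tilt 0.1 w 0.017571944894896017 F [-0.1 -0.2 -0.6]
units tx ty tz [ 0.0077  0.0967 -0.268 ] yaw 0.9982
cap 27 [0.46987114 0.26756112 0.04083608]
vial 84 [0.4812342  0.26974967 0.04095406] ((490.1118469238281, 267.6907958984375), (23.025257110595703, 103.20635223388672), 82.03266143798828) 175.8646840112659
top plate ang 3 [1.394 1.416 1.433] bar 117 [1.403 1.441 1.478]
side plate ang 1111 [1.389 1.405 1.416] bar 377 [1.327 1.43  1.5  ]
```

```bash
python3 -m pendant '[{"tx":0,"ty":-0.057,"tz":0.011,"yaw":0},{"tx":0,"ty":-0.111,"tz":0.031,"yaw":0},{"tx":0,"ty":-0.162,"tz":0.059,"yaw":0},{"tx":0,"ty":-0.194,"tz":0.082,"yaw":0},{"tx":0,"ty":-0.223,"tz":0.107,"yaw":0},{"tx":0,"ty":-0.237,"tz":0.121,"yaw":0},{"tx":0,"ty":-0.25,"tz":0.135,"yaw":0},{"tx":0,"ty":-0.25,"tz":0.135,"yaw":0}]'
python3 c.py
```

```text
t: 18.85
position: [0.4624, 0.2369, 0.1387]
orientation: [0.682, 0.732, -0.001, -0.0]
contact_force: [0.6, 0.2, -0.2]
width: 0.0179
t 18.85 pos [0.4624 0.2369 0.1387] head 94.05 tilt 0.1 w 0.01793007521116051 F [ 0.6  0.2 -0.2]
units tx ty tz [ 0.0082  0.3447 -0.4039] yaw 0.9981
cap 0 
top plate ang 631 [0.695 0.716 0.737] bar 84 [0.688 0.719 0.735]
side plate ang 1087 [0.725 0.735 0.75 ] bar 432 [0.698 0.74  0.858]
```

```bash
python3 -m pendant '[{"tx":0,"ty":-0.006,"tz":0.007,"yaw":0},{"tx":0,"ty":-0.011,"tz":0.014,"yaw":0},{"tx":0,"ty":-0.016,"tz":0.021,"yaw":0},{"tx":0,"ty":-0.021,"tz":0.028,"yaw":0},{"tx":0,"ty":-0.021,"tz":0.028,"yaw":0},{"tx":0,"ty":-0.021,"tz":0.028,"yaw":0},{"tx":0,"ty":-0.018,"tz":0.028,"yaw":0},{"tx":0,"ty":-0.016,"tz":0.028,"yaw":0}]'
python3 c.py
```

```text
t: 19.95
position: [0.4566, 0.2366, 0.1281]
orientation: [0.682, 0.732, -0.0, -0.0]
contact_force: [0.0, -1.0, 0.6]
width: 0.0178
t 19.95 pos [0.4566 0.2366 0.1281] head 94.05 tilt 0.02 w 0.01780997397349625 F [ 0.  -1.   0.6]
units tx ty tz [ 0.0081  0.3598 -0.43  ] yaw 0.9981
cap 0 
top plate ang 681 [0.605 0.629 0.657] bar 78 [0.607 0.637 0.656]
side plate ang 1264 [0.642 0.653 0.669] bar 576 [0.621 0.685 0.979]
```

```bash
python3 -m pendant '[{"tx":0,"ty":0,"tz":0,"yaw":0},{"tx":0,"ty":0,"tz":0,"yaw":0},{"tx":0,"ty":0,"tz":0,"yaw":0},{"tx":0,"ty":0,"tz":-0.03,"yaw":0},{"tx":0,"ty":0,"tz":-0.1,"yaw":0},{"tx":0,"ty":0,"tz":-0.22,"yaw":0},{"tx":0,"ty":0,"tz":-0.34,"yaw":0},{"tx":0,"ty":0,"tz":-0.42,"yaw":0}]' 0.4 20
python3 -m pendant '[{"tx":0,"ty":0,"tz":0,"yaw":0},{"tx":-0.05,"ty":-0.05,"tz":0,"yaw":0},{"tx":-0.15,"ty":-0.05,"tz":0,"yaw":0},{"tx":-0.3,"ty":-0.05,"tz":0,"yaw":0},{"tx":-0.4,"ty":-0.05,"tz":0,"yaw":0},{"tx":-0.5,"ty":-0.05,"tz":0,"yaw":0},{"tx":-0.5,"ty":-0.05,"tz":0,"yaw":0},{"tx":-0.5,"ty":-0.05,"tz":0,"yaw":0}]'
python3 c.py
python3 - <<'E'
from h import *
a=snap('top');b=snap('side')
cv2.imwrite('pics/fin.png',np.hstack([cv2.resize(a['image'][150:280,95:225],(400,400)),cv2.resize(b['image'][220:400,130:310],(400,400))])[:,:,::-1])
E
```

```text
t: 21.05
position: [0.4573, 0.2368, 0.3]
orientation: [0.682, 0.732, 0.002, 0.001]
contact_force: [-0.1, -0.9, -0.5]
width: 0.0253
t: 22.05
position: [0.4504, 0.036, 0.2952]
orientation: [0.682, 0.732, -0.0, -0.001]
contact_force: [0.3, 0.2, 0.7]
width: 0.0254
t 22.05 pos [0.4504 0.036  0.2952] head 94.04 tilt 0.1 w 0.025356121743083184 F [0.3 0.2 0.7]
units tx ty tz [ 0.5073  0.4109 -0.0123] yaw 0.998
cap 42 [0.47375359 0.27054447 0.0413762 ]
vial 65 [0.46356106 0.2717796  0.04246606] ((460.2323303222656, 274.0681457519531), (22.21889877319336, 39.45606231689453), 89.79072570800781) 170.5456404268818
top plate ang 1157 [0.609 0.631 0.658] bar 217 [0.606 0.637 0.655]
side plate ang 1532 [0.641 0.652 0.668] bar 382 [0.61  0.641 0.659]
```

View pics/fin.png

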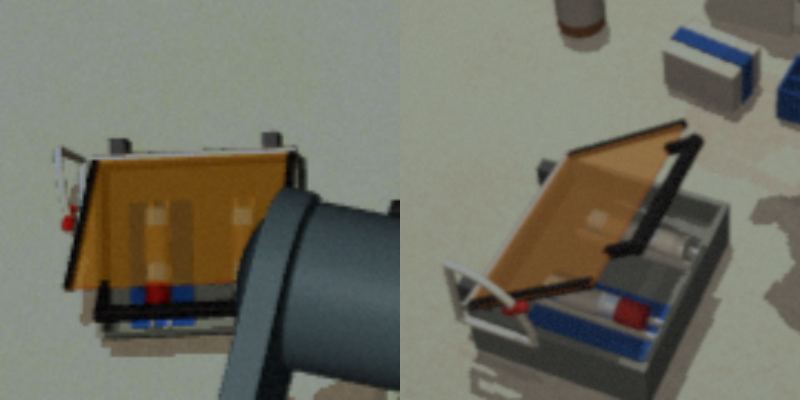

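The cover stands at the red mark, the vial is unmoved under it, and the robot is clear.

```bash
python3 -c "
from rig import arm
print(arm.sign_off())"
```

```text
the job is handed in; nothing more can be done
None
```

The red vial is on the rails over the blue pad, and the cover is folded down to the red 35° mark. I handed the job in at about 22 s; `sign_off()` gives no verdict.

**What I did**
- **Grasp:** the moves cannot tilt the tool, so leaning back square to the slope was not possible. I took the vial vertically by its cap, just in front of the label rail.
- **Laying it down:** I lifted it out forwards and touched the cap end down on the rails. Pressing to 20 N did not make it pivot level. I eased the fingers open between about 17 and 19 mm, and it dropped level onto the rails.
- **Cover:** I pushed it down by the bar, held loosely between the fingers, then backed off.

**Last checks**
- **Vial:** after release it lay level, with its axis at about z 0.035. It was about 4 mm along and under 1 mm across from the pad's middle. After the cover move, the cap had shifted less than 0.5 mm.
- **Cover:** the top view read 0.63 rad and the side view 0.65. Those readings are of the plate's upper surface, so the angle is about 0.60 to 0.63 against a target of 0.611. It did not change after I let go.
- **Robot:** clear of everything at the end.
- **Disagreement:** the final vial fit (170°, 65 pixels) is not usable because the amber cover hides most of the vial; I relied on the cap position and the earlier views.
- **Not measured:** I did not re-measure the other vials, bottle, carton and rack, and saw no contact with them.

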